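# Wedge the sandwich press ajar

## Task

Air the closed sandwich press: lift the loose lid off the small wooden box, lay it right way up on the worktop clear of the box, and take out the orange wedge. Lay the wedge on the press's front ledge and push its thin end into the mouth under the upper half until that half just lifts off the base, about 5 mm at its front edge; only the wedge may touch the press. Finish while still holding the wedge there in the gripper, and leave the other things where they stand.

Things in the scene. Friction and masses are not known exactly. Their poses are not given: they have to be found in the camera images.
- press: Closed sandwich press, 240 mm deep (x), 190 mm wide (y), fixed where it stands, its yaw varies by up to 0.15 rad. Black base with a steel lower plate and an aluminium upper half. Origin on the worktop under it; x points from its front to its hinge at the back, z up. The lower plate is flat at z = 44 mm from x = -128 mm to the back; the upper half covers it from x = -100 mm back, so an open ledge 28 mm deep lies in front. The top of the upper half is 86 mm above the worktop.
- press_mouth (a point): Middle of the press's mouth: on the lower plate (44 mm above the worktop) straight below the front edge of the upper half. The mouth is a slot between the lower plate and the upper half, 8 mm high and 86 mm wide (y) when closed, and it runs on at least that high all the way in. Axes as the press's.
- press_lid (a joint): Opening of the press's upper half about its hinge, rad: 0 closed (resting on the base), grows as the front rises. The front edge lies 195 mm from the hinge, so 5 mm of lift at the front reads 0.026. The half weighs about 0.5 kg, is not latched and falls shut by itself; pushing the wedge takes up to about 12 N.
- box: Open wooden box, 170 mm (x) by 130 mm (y), 50 mm high, walls and floor 5 mm, heavy (does not move). Origin at the centre of its underside, z up.
- box_lid: Loose lid on the box: board 174 x 134 x 8 mm with a 154 x 114 x 6 mm plug below that sits in the box's mouth with 3 mm play all round; about 0.14 kg. Origin at the centre of the plug's underside (x along the 174 mm side); the board's top is 14 mm above it.
- box_lid_grip (a point): Point to grip the lid: middle of a dark upright fin on its top, near the edge towards the robot (55 mm from the lid's centre, at -x). Fin 40 mm long (along the lid's x), 14 mm thick (y), from 14 to 54 mm above the lid's origin; the point lies 40 mm above the origin. Lifted by it the lid may tip, its far edge hanging.
- wedge: Orange wedge lying on the floor of the box under the lid, about 80 g, 137 mm long, 26 mm wide. Origin on its underside where handle block and ramp meet. The handle block runs from x = -52 mm to 0, 36 mm high; the ramp runs from x = 0 (21 mm thick) to its thin end at x = 85 mm (3 mm thick), the underside being flat. In the box its thin end points away from the robot, within 0.15 rad of the box's x.
- wedge_handle (a point): Centre of the wedge's handle block (20 mm above the underside); 26 mm across along y. Axes as the wedge's.
- wedge_tip (a point): Middle of the lower edge of the wedge's thin end. The upper half starts to rise when this point is about 24 mm inside the mouth, then rises about 2.1 mm for each 10 mm of push.
- salt_shaker: Salt shaker, 44 mm across, 90 mm high, between box and press; bystander. Origin at its foot.
- mug: Striped mug, 84 x 123 mm, 91 mm high, right of the press; bystander.
- honey_jar: Honey jar with red cap, 60 mm across, 86 mm high, behind the box; bystander.

How it is judged:
On the way, in this order (a step that is already met when the one before it is completed fails the run):
1. the box lid lies flat, right way up, on the worktop clear of the box (height (world z) of box_lid below 0.02 m and angle between box_lid's own z axis and vertical below 0.12 rad and contact force between the fingers and box_lid below 0.2 N), for 0.2 s.
2. the wedge is out of the box, in the gripper (height (world z) of wedge above 0.05 m and contact force between the fingers and wedge above 1 N), for 0.1 s.
3. the wedge's thin end is in the mouth and the upper half rises (value of joint press_lid above 0.012 rad and x of wedge_tip in the frame of press_mouth above 0.02 m), for 0.1 s.
At the end, for the whole second after the job is handed in: The wedge, held in the gripper and resting on the press's ledge, carries the upper half 2.3 to 8.8 mm up at its front edge (joint 0.012 to 0.045), thin end at least 20 mm inside the mouth, at rest, nothing of the robot touching the press; the box lid lies flat, right way up, on the worktop (all of step 3 and value of joint press_lid below 0.045 rad and z of wedge in the frame of press below 0.056 m and contact force between wedge and press above 0.5 N and contact force between the fingers and wedge above 1 N and contact force between each of the arm, the fingers and press below 0.3 N and linear speed of wedge below 0.02 m/s and height (world z) of box_lid below 0.02 m and angle between box_lid's own z axis and vertical below 0.12 rad); the arm keeps its last pose, push and grip.
It fails at once if the robot itself pushes on the press (over 2 N) (contact force between any of the fingers, the arm and press above 2 N).
It fails at once if the upper half is forced open far too wide (over 16 mm) (value of joint press_lid above 0.08 rad).
It fails at once if a bystander is moved by more than 30 mm (distance of any of salt_shaker, mug, honey_jar from where it was at the start of the episode above 0.03 m).
It also fails if it takes over 64 s, if anything falls off the work surface, if the arm or the gripper's body presses on something with over 40 N, if the wrist force passes 120 N, or if a joint passes its speed limit or range.

## Robot

A 6-joint arm with a two-finger parallel gripper is mounted at the origin on a cart in front of the work surface, level with it; the furniture and walls round the work are solid. World frame = base frame: x ahead of the robot, y to its left, z up, the work surface at z = 0. Lengths are in m, angles in rad, forces in N, time in s.
With the tool pointing down it reaches from about 0.425 to 0.95 m from the base axis. Payload 3.5 kg.
Tool frame: the origin (TCP) lies on the centre line of the jaws, within the pads' length; the fingertips stand 17 mm ahead of it and the grasp point (between the pads) lies 2 mm behind it; z points along the fingers, y is the line along which they close (so a half turn about z gives the same grasp; the last joint's range is limited). The gripper opens to 85 mm and grips with 20 to 120 N. Pads are 22 mm wide; open, the fingers measure 114 mm over their backs; the gripper's body (76 mm by 85 mm) begins 54 mm behind the grasp point. The pads swing forward as they close: fully open they stand 13 mm farther back than shut.
Start: joints at [-1.353, 0.286, 1.577, -0, 1.279, -0.15], TCP at [0.243, -0.63, 0.248] pointing down, gripper open.
Joint ranges: [-2.77, 2.77], [-0.9, 2.22], [0.21, 2.48], [-1.53, 4.67], [0.24, 2.81], [-2.84, 2.84]. Speed limits (rad/s): [2.79, 2.79, 3.14, 3.14, 3.14, 3.14].

## Interface

Orientations are given as a unit quaternion [x, y, z, w].
In Python, from plant import ctrl gives the robot as it stands. The module is installed in compiled form; this text tells all that it offers.
- The arm moves only by the tool drive_tool, never from a script. Its argument "moves" is a list of rows, each a list of 3 entries, a list of its own where there are three numbers: the turn, a rotation vector about the tool's x, y, z in rad, then the shift along the tool's x, y, z in m, then the finger opening in m, from 0 to 0.0854. A call has 1 to 5 rows; each row shifts and turns the commanded pose from where the row before left it, along the tool's axes as they then stand; what a row does not reach is not made up. A row lasts 1/8 s, in which the tool goes at most 62.5 mm and 10.7 degrees, less where a joint would pass 70% of its speed; a pose out of reach is approached as far as the arm can. A call with a gripper value outside its range is refused whole. The fingers move at their own pace and stop on an object; "grip_force" is the grip in N (left out, the last holds). Time passes only in rows, so rows that do not move let the fingers close. It gives the time, the measured TCP pose, the force, the opening and the grip force at its end, in the units of the state.
- ctrl.get_state(): the state, without advancing time (a new reading comes with each control period).
- ctrl.read_camera(name): name is "side" or "top"; returns a dict with "image" (384x512x3 uint8, red, green, blue), "fx", "fy", "cx", "cy" (pixels), "R" (3x3) and "t" (3): a world point X has camera coordinates R X + t. Camera axes: x right, y down, z forward; pixel columns grow to the right and rows downward; lengths in m; the calibration is good to about 2 mm. A picture is of the moment at which its call begins. There is no depth.
- ctrl.sign_off(): hands the job in; it is judged then, once.
The state is a dict: "time": time; "qpos": joint angles; "dq": joint speeds; "joint_efforts": joint torques, N m; "eef_pos": TCP position; "tcp_rot": TCP orientation; "contact_force": force on the tool from outside, world axes, zero at the start; "wrist_torque": the same for the moment, N m; "opening": opening from 0.0 (shut) to 1.0 (fully open); "finger_force": force on a finger pad.
Only numpy, scipy, OpenCV 4.12 (cv2) and the standard library are available. Lean on these libraries where they do the work, as an engineer would, in place of code of your own. Each camera call takes 0.05 s, during which the arm holds its last target. There are 200 camera calls.

## Working session

There is one attempt and no reset: what is moved stays moved. The work goes in short steps, Python scripts to look and compute and a tool call to move; the robot and the scene stay as the last step left them, time stands still between calls to the robot, and variables do not carry over. Pictures are saved under pics/ and viewed, at most 11 in all, crops included, and the job is handed in when it is done.

Besides the shell and the picture viewer there is one more tool, called after "Request:" as name(argument=value, ...), one argument or row to a line, values as JSON. drive_tool: Moves the arm, as the interface text tells. Its arguments: {"type":"object","properties":{"moves":{"type":"array","items":{"type":"array"}},"grip_force":{"type":"number"}},"required":["moves"]}

```bash
mkdir -p pics; cat > h.py <<'E'
from plant import ctrl
import numpy as np, cv2
from scipy.spatial.transform import Rotation as R
def snap(name,fn,crop=None,s=1):
    c=ctrl.read_camera(name); im=c["image"][:,:,::-1].copy()
    if crop: x0,y0,x1,y1=crop; im=im[y0:y1,x0:x1]
    im=cv2.resize(im,None,fx=s,fy=s,interpolation=cv2.INTER_CUBIC)
    cv2.imwrite("pics/"+fn,im); return c
def back(c,u,v,z):
    d=np.array([(u-c["cx"])/c["fx"],(v-c["cy"])/c["fy"],1.]); Rm=np.array(c["R"]);t=np.array(c["t"])
    o=-Rm.T@t; d=Rm.T@d; return o+d*(z-o[2])/d[2]
def proj(c,X):
    p=np.array(c["R"])@np.array(X)+np.array(c["t"]); return c["fx"]*p[0]/p[2]+c["cx"],c["fy"]*p[1]/p[2]+c["cy"]
def st():
    s=ctrl.get_state(); print({k:np.round(s[k],4).tolist() for k in ["time","qpos","eef_pos","tcp_rot","contact_force","opening","finger_force"]}); 
    print(np.round(R.from_quat(s["tcp_rot"]).as_matrix(),4)); return s
E
python3 - <<'E'
from h import *
c=snap("top","t0.png",None,1.5);d=snap("side","s0.png",None,1.5)
for k in (c,d): print(k["fx"],k["cx"],k["cy"],np.round(k["R"],3).tolist(),np.round(-np.array(k["R"]).T@k["t"],3))
st()
E
```

```text
461.19467104114545 255.48972561183066 192.49727439398998 [[0.233, -0.972, 0.006], [-0.768, -0.188, -0.612], [0.596, 0.138, -0.791]] [-0.411 -0.312  1.413]
399.5914329315928 244.76211064129188 187.6142746938952 [[-0.914, -0.407, 0.002], [-0.172, 0.383, -0.908], [0.368, -0.83, -0.42]] [0.113 1.05  0.66 ]
{'time': 0.1, 'qpos': [-1.353, 0.2871, 1.5781, -0.0, 1.2786, -0.15], 'eef_pos': [0.2426, -0.6293, 0.247], 'tcp_rot': [0.9831, 0.1829, -0.0, -0.0011], 'contact_force': [-0.4551, 1.2897, 0.1831], 'opening': 0.998, 'finger_force': 0.0}
[[ 9.331e-01  3.595e-01 -5.000e-04]
 [ 3.595e-01 -9.331e-01  2.200e-03]
 [ 3.000e-04 -2.200e-03 -1.000e+00]]
```

View pics/t0.png

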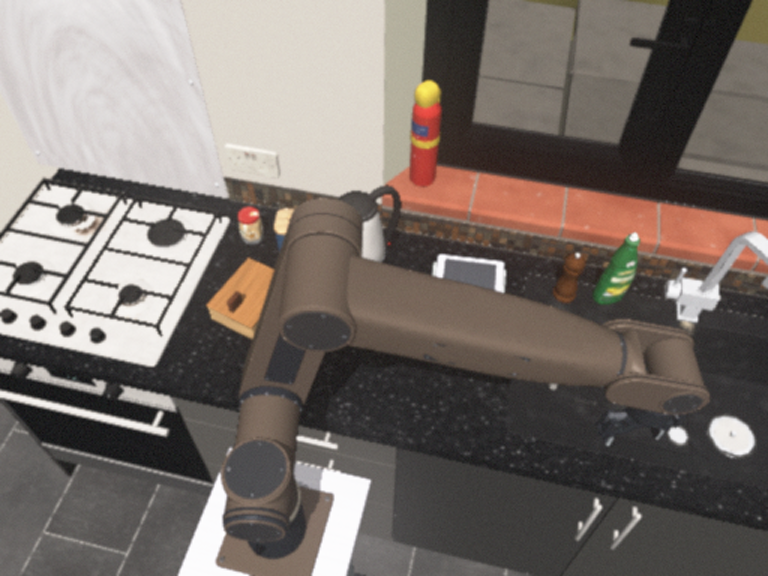

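View pics/s0.png

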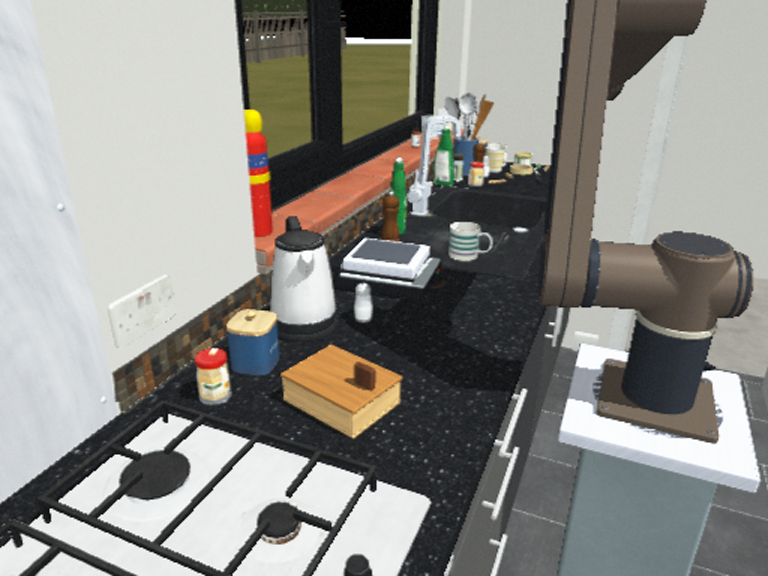

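The top view shows the arm hiding most of the scene, with the box lid at about (240,300). The side view shows the box lid around (342,380), its fin at (365,375), the press at (390,260), the shaker at (363,303) and the mug at (465,242). I'll enlarge the side view.

```bash
python3 - <<'E'
from h import *
snap("side","s1.png",(180,140,310,300),3.75)
E
```

```text
(no output)
```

View pics/s1.png

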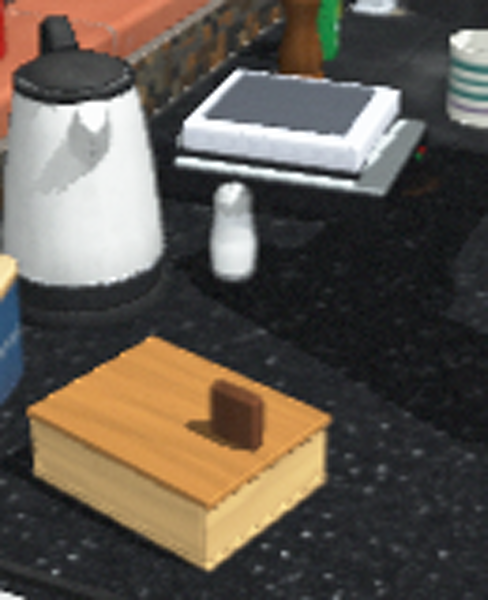

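The crop shows the lid's top corners at (29,411), (152,337), (331,417) and (207,503). The fin's top is centred at (237,393). The press ledge corners are at (388,194) and (427,122), and the shaker's foot is at (235,275).

```bash
python3 - <<'E'
from h import *
c=ctrl.read_camera("side")
def b(u,v,z): return np.round(back(c,180+u/3.75,140+v/3.75,z)[:2],4)
L=[b(*p,.058) for p in [(29,411),(152,337),(331,417),(207,503)]]; print(L,np.mean(L,0))
e=[L[i]-L[i-1] for i in range(4)]; print([np.hypot(*v) for v in e],[np.arctan2(v[1],v[0]) for v in e])
print("fin",b(237,393,.098))
P=[b(*p,.044) for p in [(388,194),(427,122),(176,163)]];print(P, [(np.hypot(*(P[0]-q)),np.arctan2(*(P[0]-q)[::-1])) for q in P[1:]])
Q=[b(*p,.086) for p in [(402,90),(361,146),(181,126),(238,69)]];print("up",Q)
e=[Q[i]-Q[i-1] for i in range(4)]; print([np.hypot(*v) for v in e],[np.arctan2(v[1],v[0]) for v in e])
print("shaker",b(235,278,0))
E
```

```text
[array([0.6197, 0.2861]), array([0.5863, 0.1584]), array([0.4196, 0.2047]), array([0.4578, 0.3307])] [0.52085  0.244975]
[np.float64(0.16793084886345336), np.float64(0.13199564386751558), np.float64(0.1730103465114154), np.float64(0.1316633586082324)] [np.float64(-0.2688111912112769), np.float64(-1.826616167528577), np.float64(2.870676742888132), np.float64(1.2764296030941698)]
fin [0.4681 0.26  ]
[array([ 0.5124, -0.1916]), array([ 0.5328, -0.3786]), array([ 0.7297, -0.1733])] [(np.float64(0.18810943623327353), np.float64(1.679457542635485)), (np.float64(0.21806920919744727), np.float64(-3.0575755317543525))]
up [array([ 0.5546, -0.3538]), array([ 0.5437, -0.198 ]), array([ 0.7226, -0.1716]), array([ 0.7365, -0.34  ])]
[np.float64(0.18242272336526505), np.float64(0.15618082468728356), np.float64(0.18083741316442242), np.float64(0.16897269010109298)] [np.float64(-3.0658718445480395), np.float64(1.6406440051986542), np.float64(0.14651108301666577), np.float64(-1.4884414514554354)]
shaker [ 0.6104 -0.0522]
```

```bash
cat >> h.py <<'E'
def to(*X):
    s=ctrl.get_state(); M=R.from_quat(s["tcp_rot"]).as_matrix(); p=np.array(s["eef_pos"])
    print("tool yaw",round(np.arctan2(M[1,0],M[0,0]),4),"tilt",np.round(M[:2,2],4),"pos",np.round(p,4),"F",np.round(s["contact_force"],1))
    for x in X: print("tool delta",np.round(M.T@(np.array(x)-p),4)); p=np.array(x)
E
python3 - <<'E'
from h import *
c=ctrl.read_camera("side")
print("edge",back(c,517/1.5,390/1.5,0),"kettle",back(c,180+85/3.75,140+300/3.75,0),"mug",back(c,460/1.5,258/1.5,0))
E
```

```text
edge [0.23609947 0.07614181 0.        ] kettle [0.7156465  0.03986701 0.        ] mug [ 0.51443621 -0.50906727  0.        ]
```

Request:
drive_tool(
  moves=[
    [[0, 0, 0.16], [0, 0, 0], 0.06],
    [[0, 0, 0.16], [0, 0, 0], 0.06],
    [[0, 0, 0.16], [0, 0, 0], 0.06],
    [[0, 0, 0.16], [0, 0, 0], 0.06],
    [[0, 0, 0], [0, 0, 0], 0.06],
  ],
)

```text
time: 0.88
eef_pos: [0.2427, -0.6297, 0.2481]
tcp_rot: [0.991, -0.135, -0.0, -0.0]
contact_force: [0.4, -0.2, -0.8]
opening: 0.704
finger_force: 0.0
```

```bash
python3 - <<'E'
from h import *
to([.52,-.25,.25],[.53,.05,.25],[.468,.26,.25],[.468,.26,.15])
E
```

```text
tool yaw -0.2704 tilt [-0.0001  0.0004] pos [ 0.2427 -0.6297  0.2481] F [ 0.4 -0.2 -0.8]
tool delta [ 0.1658 -0.44   -0.0018]
tool delta [-7.050e-02 -2.918e-01  1.000e-04]
tool delta [-1.158e-01 -1.858e-01  1.000e-04]
tool delta [0.  0.  0.1]
```

Request:
drive_tool(
  moves=[
    [[0, 0, 0], [0.018, -0.049, 0], 0.06],
    [[0, 0, 0], [0.018, -0.049, 0], 0.06],
    [[0, 0, 0], [0.018, -0.049, 0], 0.06],
    [[0, 0, 0], [0.018, -0.049, 0], 0.06],
    [[0, 0, 0], [0.018, -0.049, 0], 0.06],
  ],
)

```text
time: 1.5
eef_pos: [0.3961, -0.4166, 0.2485]
tcp_rot: [0.991, -0.134, 0.0, 0.0]
contact_force: [0.9, -0.5, -0.8]
opening: 0.705
finger_force: 0.0
```

Request:
drive_tool(
  moves=[
    [[0, 0, 0], [0.018, -0.049, 0], 0.06],
    [[0, 0, 0], [0.018, -0.049, 0], 0.06],
    [[0, 0, 0], [0.018, -0.049, 0], 0.06],
    [[0, 0, 0], [0.018, -0.049, 0], 0.06],
    [[0, 0, 0], [-0.012, -0.049, 0], 0.06],
  ],
)

```text
time: 2.12
eef_pos: [0.5203, -0.1968, 0.2485]
tcp_rot: [0.991, -0.134, 0.0, 0.0]
contact_force: [-0.3, 0.3, 0.5]
opening: 0.704
finger_force: 0.0
```

Request:
drive_tool(
  moves=[
    [[0, 0, 0], [-0.012, -0.049, 0], 0.06],
    [[0, 0, 0], [-0.012, -0.049, 0], 0.06],
    [[0, 0, 0], [-0.012, -0.049, 0], 0.06],
    [[0, 0, 0], [-0.012, -0.049, 0], 0.06],
    [[0, 0, 0], [-0.012, -0.049, 0], 0.06],
  ],
)

```text
time: 2.75
eef_pos: [0.5269, 0.0555, 0.2486]
tcp_rot: [0.991, -0.134, 0.0, -0.0]
contact_force: [0.7, 0.6, 0.9]
opening: 0.701
finger_force: 0.0
```

Request:
drive_tool(
  moves=[
    [[0, 0, 0], [-0.029, -0.0465, 0], 0.05],
    [[0, 0, 0], [-0.029, -0.0465, 0], 0.05],
    [[0, 0, 0], [-0.029, -0.0465, 0], 0.05],
    [[0, 0, 0], [-0.029, -0.0465, 0], 0.05],
    [[0, 0, 0], [0, 0, 0.05], 0.05],
  ],
)

```text
time: 3.38
eef_pos: [0.4671, 0.2686, 0.2029]
tcp_rot: [0.991, -0.131, 0.005, -0.003]
contact_force: [0.5, 0.6, -1.3]
opening: 0.585
finger_force: 0.0
```

```bash
python3 - <<'E'
from h import *
to([.468,.26,.15],[.468,.26,.081])
snap("side","s2.png",(170,190,300,320),4)
c=snap("top","t2.png",(120,110,260,250),4)
E
```

```text
tool yaw -0.2636 tilt [0.011  0.0045] pos [0.4671 0.2686 0.2029] F [ 0.5  0.6 -1.3]
tool delta [0.0026 0.0085 0.0529]
tool delta [-0.0007  0.0005  0.069 ]
```

View pics/s2.png

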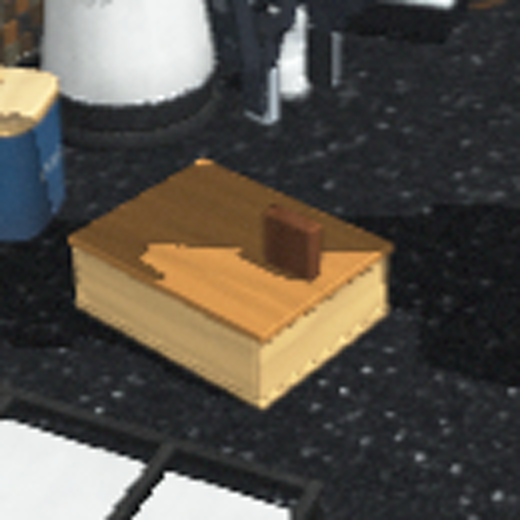

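The lid and its fin (290,240 in the crop) are unobstructed, and the gripper hangs above them. I'll go down and grip.

Request:
drive_tool(
  moves=[
    [[0, 0, 0], [0, 0, 0.0], 0.05],
    [[0, 0, 0], [0, 0, 0.02], 0.05],
    [[0, 0, 0], [0, 0, 0.02], 0.05],
    [[0, 0, 0], [0, 0, 0], 0.05],
  ],
)

```text
time: 3.98
eef_pos: [0.4658, 0.2635, 0.1589]
tcp_rot: [0.991, -0.136, -0.0, 0.0]
contact_force: [0.7, -0.6, 0.1]
opening: 0.584
finger_force: 0.0
```

```bash
python3 - <<'E'
from h import *
to([.468,.26,.081])
E
```

```text
tool yaw -0.2731 tilt [-0.0002 -0.0001] pos [0.4658 0.2635 0.1589] F [ 0.7 -0.6  0.1]
tool delta [0.0031 0.0028 0.0779]
```

Request:
drive_tool(
  moves=[
    [[0, 0, 0], [0.003, 0.003, 0.026], 0.05],
    [[0, 0, 0], [0, 0, 0.026], 0.05],
    [[0, 0, 0], [0, 0, 0.026], 0.05],
    [[0, 0, 0], [0, 0, 0], 0.05],
    [[0, 0, 0], [0, 0, 0], 0.0],
  ],
  grip_force=90,
)

```text
time: 4.6
eef_pos: [0.4691, 0.2609, 0.0826]
tcp_rot: [0.991, -0.136, 0.002, -0.001]
contact_force: [-0.1, -0.4, 0.3]
opening: 0.386
finger_force: 0.0
```

Request:
drive_tool(
  moves=[
    [[0, 0, 0], [0, 0, 0], 0.0],
    [[0, 0, 0], [0, 0, 0], 0.0],
    [[0, 0, 0], [0, 0, 0], 0.0],
    [[0, 0, 0], [0, 0, 0], 0.0],
  ],
)

```text
time: 5.1
eef_pos: [0.469, 0.2609, 0.0827]
tcp_rot: [0.991, -0.136, 0.002, -0.001]
contact_force: [-1.0, -0.4, 6.4]
opening: 0.149
finger_force: 88.6
```

Request:
drive_tool(
  moves=[
    [[0, 0, 0], [0, 0, -0.01], 0.0],
    [[0, 0, 0], [0, 0, -0.02], 0.0],
    [[0, 0, 0], [0, 0, -0.03], 0.0],
    [[0, 0, 0], [0, 0, -0.03], 0.0],
    [[0, 0, 0], [0, 0, -0.02], 0.0],
  ],
)

```text
time: 5.72
eef_pos: [0.4673, 0.2607, 0.192]
tcp_rot: [0.991, -0.136, 0.0, -0.0]
contact_force: [0.9, -0.2, -2.1]
opening: 0.15
finger_force: 87.6
```

```bash
python3 - <<'E'
from h import *
snap("side","s3.png",(170,150,330,300),3.5)
to([.435,.085,.192],[.435,.085,.04])
E
```

```text
tool yaw -0.272 tilt [0.0052 0.0021] pos [0.4687 0.2612 0.1947] F [0.5 1.4 0.8]
tool delta [0.0149 0.1788 0.0022]
tool delta [-0.0007  0.0005  0.152 ]
```

View pics/s3.png

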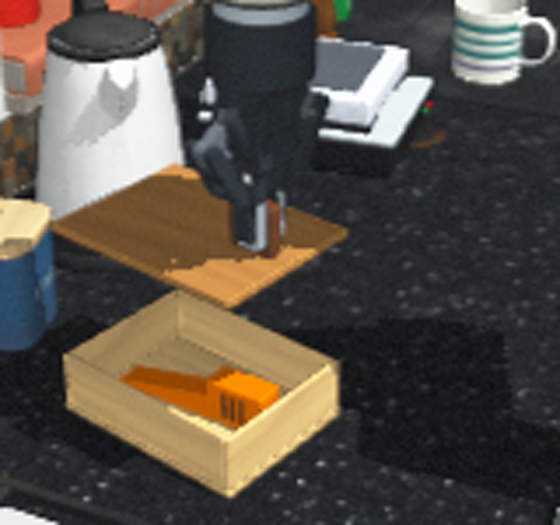

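The lid is held level. In the open box the wedge's handle top is near (245,385), with its thin end at (125,378). Now I'll carry the lid to the free place.

Request:
drive_tool(
  moves=[
    [[0, 0, 0], [0.004, 0.04, 0], 0.0],
    [[0, 0, 0], [0.004, 0.045, 0], 0.0],
    [[0, 0, 0], [0.004, 0.045, 0], 0.0],
    [[0, 0, 0], [0.003, 0.045, 0], 0.0],
    [[0, 0, 0], [0, 0, 0], 0.0],
  ],
)

```text
time: 6.4
eef_pos: [0.4337, 0.086, 0.1895]
tcp_rot: [0.99, -0.138, -0.001, 0.0]
contact_force: [-0.3, -0.2, -2.2]
opening: 0.151
finger_force: 88.2
```

Request:
drive_tool(
  moves=[
    [[0, 0, 0], [0, 0, 0.03], 0.0],
    [[0, 0, 0], [0, 0, 0.035], 0.0],
    [[0, 0, 0], [0, 0, 0.035], 0.0],
    [[0, 0, 0], [0, 0, 0.03], 0.0],
    [[0, 0, 0], [0, 0, 0], 0.0],
  ],
)

```text
time: 7.02
eef_pos: [0.4322, 0.0888, 0.0577]
tcp_rot: [0.991, -0.135, -0.004, 0.0]
contact_force: [-0.4, -0.3, -0.8]
opening: 0.148
finger_force: 88.1
```

```bash
python3 - <<'E'
from h import *
to([.435,.085,.0387])
E
```

```text
tool yaw -0.2714 tilt [-0.0072  0.0006] pos [0.4322 0.0888 0.0577] F [-0.4 -0.3 -0.8]
tool delta [0.0039 0.0029 0.019 ]
```

Request:
drive_tool(
  moves=[
    [[0, 0, 0], [0, 0, 0.007], 0.0],
    [[0, 0, 0], [0, 0, 0.006], 0.0],
    [[0, 0, 0], [0, 0, 0.004], 0.0],
    [[0, 0, 0], [0, 0, 0.002], 0.0],
    [[0, 0, 0], [0, 0, 0], 0.0],
  ],
)

```text
time: 7.65
eef_pos: [0.4348, 0.0879, 0.0414]
tcp_rot: [0.991, -0.136, 0.0, -0.0]
contact_force: [0.6, 0.1, -2.1]
opening: 0.151
finger_force: 88.2
```

Request:
drive_tool(
  moves=[
    [[0, 0, 0], [0, 0, 0.002], 0.0],
    [[0, 0, 0], [0, 0, 0.001], 0.0],
    [[0, 0, 0], [0, 0, 0], 0.0],
    [[0, 0, 0], [0, 0, 0], 0.0],
  ],
)

```text
time: 8.15
eef_pos: [0.435, 0.088, 0.0387]
tcp_rot: [0.991, -0.136, 0.0, -0.0]
contact_force: [-2.1, 0.1, 4.0]
opening: 0.147
finger_force: 88.9
```

Contact with the worktop; release.

Request:
drive_tool(
  moves=[
    [[0, 0, 0], [0, 0, 0], 0.05],
    [[0, 0, 0], [0, 0, 0], 0.05],
    [[0, 0, 0], [0, 0, 0], 0.05],
    [[0, 0, 0], [0, 0, 0], 0.05],
    [[0, 0, 0], [0, 0, 0], 0.05],
  ],
)

```text
time: 8.78
eef_pos: [0.4348, 0.088, 0.0383]
tcp_rot: [0.991, -0.136, 0.0, -0.0]
contact_force: [-0.1, -0.9, 0.9]
opening: 0.585
finger_force: 0.0
```

Request:
drive_tool(
  moves=[
    [[0, 0, 0], [0, 0, -0.03], 0.05],
    [[0, 0, 0], [0, 0, -0.04], 0.05],
    [[0, 0, 0], [0, 0, -0.05], 0.05],
    [[0, 0, 0], [0, 0, -0.03], 0.05],
    [[0, 0, 0], [0, 0, 0], 0.05],
  ],
)

```text
time: 9.4
eef_pos: [0.4366, 0.0879, 0.1913]
tcp_rot: [0.991, -0.136, 0.003, -0.0]
contact_force: [-0.2, -0.6, -0.5]
opening: 0.583
finger_force: 0.0
```

```bash
python3 - <<'E'
from h import *
snap("side","s4.png",(170,190,330,300),4.9)
E
```

```text
(no output)
```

View pics/s4.png

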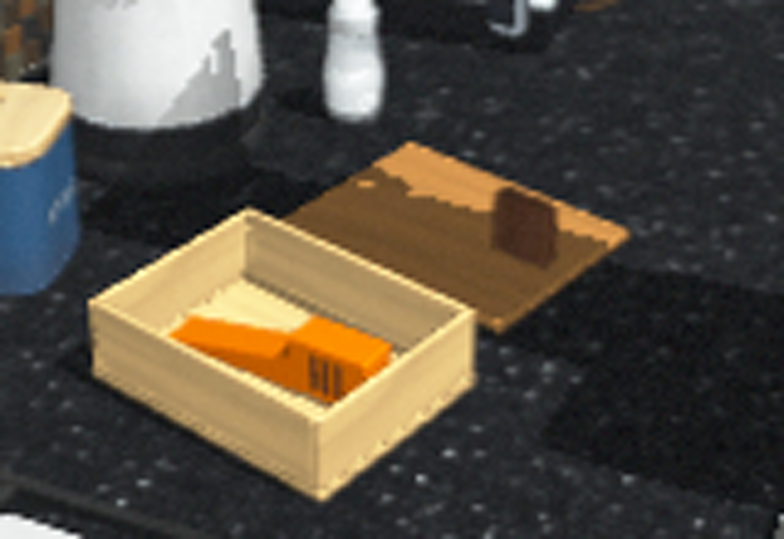

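The lid lies flat on the worktop beside the box. The wedge's handle-top corners are at about (310,319), (394,348), (363,373) and (285,344). The tip edge runs from (190,318) to (172,334).

```bash
python3 - <<'E'
from h import *
c=ctrl.read_camera("side")
def b(u,v,z): return np.round(back(c,170+u/4.9,190+v/4.9,z)[:2],4)
L=[b(*p,.041) for p in [(310,319),(394,348),(363,373),(285,344)]]; print(L,np.mean(L,0))
e=[L[i]-L[i-1] for i in range(4)]; print([np.hypot(*v) for v in e],[np.arctan2(v[1],v[0]) for v in e])
t=[b(*p,.008) for p in [(190,318),(172,334)]];print("tip",t)
v=np.mean(t,0)-np.mean(L,0);print(np.hypot(*v),np.arctan2(v[1],v[0]))
B=[b(*p,.05) for p in [(249,209),(475,313),(318,421),(91,301)]];print("box",B,np.mean(B,0))
to([.48,.245,.19])
E
```

```text
[array([0.5078, 0.237 ]), array([0.4548, 0.2431]), array([0.4609, 0.2705]), array([0.51  , 0.2638])] [0.483375 0.2536  ]
[np.float64(0.026890146894355177), np.float64(0.053349882848981074), np.float64(0.028070803337275553), np.float64(0.049555019927349474)] [np.float64(-1.6527022288608293), np.float64(3.0270025195537276), np.float64(1.3517409821766613), np.float64(-0.13561859828953185)]
tip [array([0.593 , 0.2212]), array([0.5947, 0.2396])]
0.11288474487281264 -0.20699436159305137
box [array([0.5846, 0.1603]), array([0.4223, 0.2068]), array([0.46  , 0.3279]), array([0.6197, 0.2825])] [0.52165  0.244375]
tool yaw -0.2722 tilt [-0.001  0.   ] pos [0.4343 0.088  0.1875] F [-0.5 -0.5 -0.5]
tool delta [ 0.0018 -0.1635 -0.0025]
```

Request:
drive_tool(
  moves=[
    [[0, 0, 0], [0.003, -0.042, 0], 0.05],
    [[0, 0, 0], [0, -0.044, 0], 0.05],
    [[0, 0, 0], [0, -0.044, 0], 0.05],
    [[0, 0, 0], [0, -0.043, 0], 0.05],
    [[0, 0, -0.1], [0, 0, 0], 0.05],
  ],
)

```text
time: 10.12
eef_pos: [0.4832, 0.2557, 0.1853]
tcp_rot: [0.997, -0.083, -0.002, 0.001]
contact_force: [-0.3, -0.2, 0.3]
opening: 0.582
finger_force: 0.0
```

Request:
drive_tool(
  moves=[
    [[0, 0, 0], [0, 0, 0.03], 0.05],
    [[0, 0, 0], [0, 0, 0.04], 0.05],
    [[0, 0, 0], [0, 0, 0.02], 0.05],
    [[0, 0, 0], [0, 0, 0], 0.05],
  ],
)

```text
time: 10.62
eef_pos: [0.4811, 0.2528, 0.0939]
tcp_rot: [0.996, -0.086, -0.004, 0.002]
contact_force: [-0.5, 0.1, 0.3]
opening: 0.585
finger_force: 0.0
```

```bash
python3 - <<'E'
from h import *
to([.4835,.2535,.028])
snap("side","s5.png",(200,220,280,290),7.5)
E
```

```text
tool yaw -0.1722 tilt [-0.0087 -0.0027] pos [0.4811 0.2528 0.0939] F [-0.5  0.1  0.3]
tool delta [ 0.0027 -0.0014  0.0659]
```

View pics/s5.png

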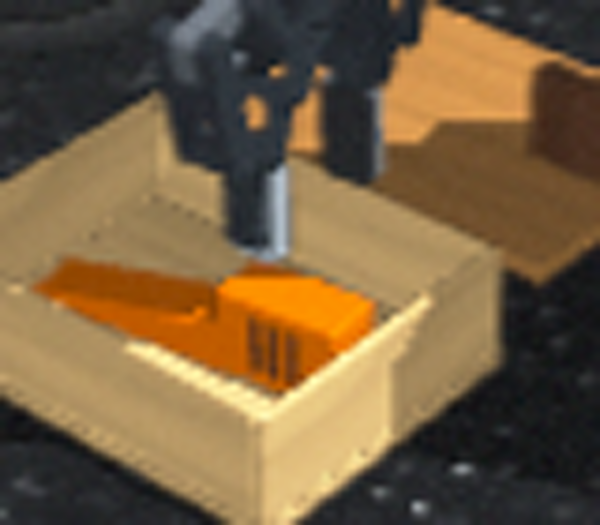

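The fingers straddle the handle (top at about (295,300)) with clearance on both sides. I'll descend and grip.

Request:
drive_tool(
  moves=[
    [[0, 0, 0], [0.0, 0, 0.022], 0.05],
    [[0, 0, 0], [0, 0, 0.022], 0.05],
    [[0, 0, 0], [0, 0, 0.021], 0.05],
    [[0, 0, 0], [0, 0, 0], 0.05],
    [[0, 0, 0], [0, 0, 0], 0.05],
  ],
)

```text
time: 11.3
eef_pos: [0.4851, 0.2541, 0.0346]
tcp_rot: [0.996, -0.086, 0.001, -0.0]
contact_force: [0.0, -0.3, 0.9]
opening: 0.581
finger_force: 0.0
```

Request:
drive_tool(
  moves=[
    [[0, 0, 0], [0, 0, 0], 0.01],
    [[0, 0, 0], [0, 0, 0], 0.01],
    [[0, 0, 0], [0, 0, 0], 0.01],
    [[0, 0, 0], [0, 0, 0], 0.01],
    [[0, 0, 0], [0, 0, 0], 0.01],
  ],
  grip_force=100,
)

```text
time: 11.92
eef_pos: [0.4855, 0.2541, 0.0351]
tcp_rot: [0.996, -0.086, 0.001, -0.0]
contact_force: [-0.6, -1.3, 6.4]
opening: 0.281
finger_force: 97.7
```

Request:
drive_tool(
  moves=[
    [[0, 0, 0], [0, 0, -0.02], 0.01],
    [[0, 0, 0], [0, 0, -0.04], 0.01],
    [[0, 0, 0], [0, 0, -0.05], 0.01],
    [[0, 0, 0], [0, 0, -0.05], 0.01],
    [[0, 0, 0], [0, 0, 0], 0.01],
  ],
)

```text
time: 12.55
eef_pos: [0.4869, 0.2548, 0.1989]
tcp_rot: [0.996, -0.086, 0.005, -0.002]
contact_force: [-0.6, -1.1, -1.2]
opening: 0.281
finger_force: 96.9
```

Request:
drive_tool(
  moves=[
    [[0, 0, -0.13], [0, 0, 0], 0.01],
    [[0, 0, -0.13], [0, 0, 0], 0.01],
    [[0, 0, 0], [0, 0, 0], 0.01],
  ],
)

```text
time: 12.92
eef_pos: [0.4833, 0.2535, 0.1917]
tcp_rot: [0.999, 0.043, -0.001, 0.0]
contact_force: [-0.1, 0.7, -0.6]
opening: 0.285
finger_force: 96.9
```

```bash
python3 - <<'E'
from h import *
to([.45,.2,.19],[.45,-.293,.19],[.42,-.2945,.19],[.42,-.2945,.1])
E
```

```text
tool yaw 0.0863 tilt [-0.0027 -0.0007] pos [0.4833 0.2535 0.1917] F [-0.1  0.7 -0.6]
tool delta [-0.0377  0.0505  0.0018]
tool delta [-4.250e-02  4.912e-01  4.000e-04]
tool delta [-0.03   -0.0011  0.0001]
tool delta [ 0.0002 -0.      0.09  ]
```

Request:
drive_tool(
  moves=[
    [[0, 0, 0], [-0.038, 0.03, 0], 0.01],
    [[0, 0, 0], [-0.004, 0.05, 0], 0.01],
    [[0, 0, 0], [-0.004, 0.05, 0], 0.01],
    [[0, 0, 0], [-0.004, 0.05, 0], 0.01],
    [[0, 0, 0], [-0.004, 0.05, 0], 0.01],
  ],
)

```text
time: 13.55
eef_pos: [0.4499, 0.0186, 0.1926]
tcp_rot: [0.999, 0.043, -0.0, -0.0]
contact_force: [1.5, -0.1, -0.3]
opening: 0.285
finger_force: 97.0
```

Request:
drive_tool(
  moves=[
    [[0, 0, 0], [-0.004, 0.05, 0], 0.01],
    [[0, 0, 0], [-0.004, 0.05, 0], 0.01],
    [[0, 0, 0], [-0.004, 0.05, 0], 0.01],
    [[0, 0, 0], [-0.004, 0.05, 0], 0.01],
    [[0, 0, 0], [-0.004, 0.05, 0], 0.01],
  ],
)

```text
time: 14.18
eef_pos: [0.452, -0.2323, 0.1925]
tcp_rot: [0.999, 0.042, -0.0, -0.0]
contact_force: [2.1, 0.4, -0.6]
opening: 0.283
finger_force: 97.0
```

Request:
drive_tool(
  moves=[
    [[0, 0, 0], [-0.02, 0.05, 0], 0.01],
    [[0, 0, 0], [-0.015, 0.012, 0], 0.01],
    [[0, 0, 0], [0, 0, 0.04], 0.01],
    [[0, 0, 0], [0, 0, 0.03], 0.01],
    [[0, 0, 0], [0, 0, 0], 0.01],
  ],
)

```text
time: 14.8
eef_pos: [0.4211, -0.2938, 0.1198]
tcp_rot: [0.999, 0.043, -0.003, -0.003]
contact_force: [-0.2, 0.3, -0.4]
opening: 0.282
finger_force: 97.0
```

```bash
python3 - <<'E'
from h import *
to([.42,-.2945,.1])
snap("side","s6.png",(220,130,330,220),6.6)
snap("top","t6.png",(220,150,400,290),4.2)
E
```

```text
tool yaw 0.0858 tilt [-0.0055  0.0058] pos [ 0.4211 -0.2938  0.1198] F [-0.2  0.3 -0.4]
tool delta [-0.0011  0.0007  0.0198]
```

View pics/s6.png

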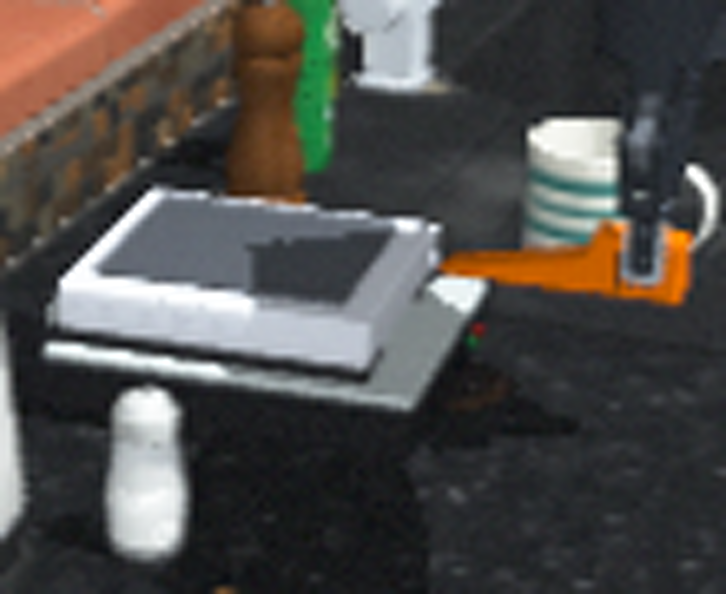

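The wedge is held level in front of the press with its tip at (442,266). The ledge's front corners are at (410,408) and (489,284), and the upper half's front lower corner is at (372,375). I'll check these numerically.

```bash
python3 - <<'E'
from h import *
c=ctrl.read_camera("side")
def b(u,v,z): return np.round(back(c,220+u/6.6,130+v/6.6,z)[:2],4)
s=ctrl.get_state(); M=R.from_quat(s["tcp_rot"]).as_matrix(); p=np.array(s["eef_pos"])
t=p+M@[.109,0,.030]; print("pred tip",t,"px",(np.array(proj(c,t))-[220,130])*6.6, "image tip",b(442,270,t[2]))
A,B=b(408,404,.044),b(488,284,.044); C=b(45,346,.044)
print("ledge",A,B,np.hypot(*(A-B)),"yaw",np.arctan2(*(A-B)[::-1])-np.pi/2,"mid",(A+B)/2,"back",C,np.arctan2(*(C-A)[::-1]))
for yaw in (.09,):
  m=(A+B)/2+.028*np.array([np.cos(yaw),np.sin(yaw)]); print("mouth",m)
  g=m-.119*np.array([np.cos(yaw),np.sin(yaw)]); to([*g,p[2]],[*g,.077])
E
```

```text
pred tip [ 0.53240751 -0.28676487  0.09462806] px [443.80911708 255.40274736] image tip [ 0.5264 -0.2656]
ledge [ 0.5192 -0.1933] [ 0.531  -0.3738] 0.18088529514584653 yaw 0.0652810685427554 mid [ 0.5251  -0.28355] back [ 0.7343 -0.1817] 0.05387621692280952
mouth [ 0.55298668 -0.2810334 ]
tool yaw 0.0872 tilt [ 0.0013 -0.0014] pos [ 0.4238 -0.2962  0.1245] F [-0.4  0.2 -1.2]
tool delta [ 0.011  -0.0035  0.    ]
tool delta [-0.0001 -0.0001  0.0475]
```

Request:
drive_tool(
  moves=[
    [[0, 0, 0], [0.008, -0.003, 0], 0.01],
    [[0, 0, 0], [0, 0, 0.02], 0.01],
    [[0, 0, 0], [0, 0, 0.02], 0.01],
    [[0, 0, 0], [0, 0, 0], 0.01],
    [[0, 0, 0], [0, 0, 0], 0.01],
  ],
)

```text
time: 15.58
eef_pos: [0.4317, -0.2925, 0.0846]
tcp_rot: [0.999, 0.044, 0.001, 0.001]
contact_force: [0.1, -0.0, -1.1]
opening: 0.283
finger_force: 97.1
```

Request:
drive_tool(
  moves=[
    [[0, 0, 0], [0, 0, 0.004], 0.01],
    [[0, 0, 0], [0, 0, 0.003], 0.01],
    [[0, 0, 0], [0, 0, 0], 0.01],
    [[0, 0, 0], [0, 0, 0], 0.01],
  ],
)

```text
time: 16.08
eef_pos: [0.4308, -0.292, 0.0764]
tcp_rot: [0.999, 0.044, 0.0, -0.0]
contact_force: [0.1, -0.1, -0.5]
opening: 0.285
finger_force: 97.1
```

```bash
python3 - <<'E'
from h import *
to([.4317,-.2925,.074])
snap("side","s7.png",(260,150,340,210),9)
E
```

```text
tool yaw 0.0877 tilt [0. 0.] pos [ 0.4308 -0.292   0.0764] F [ 0.1 -0.1 -0.5]
tool delta [0.0008 0.0005 0.0024]
```

View pics/s7.png

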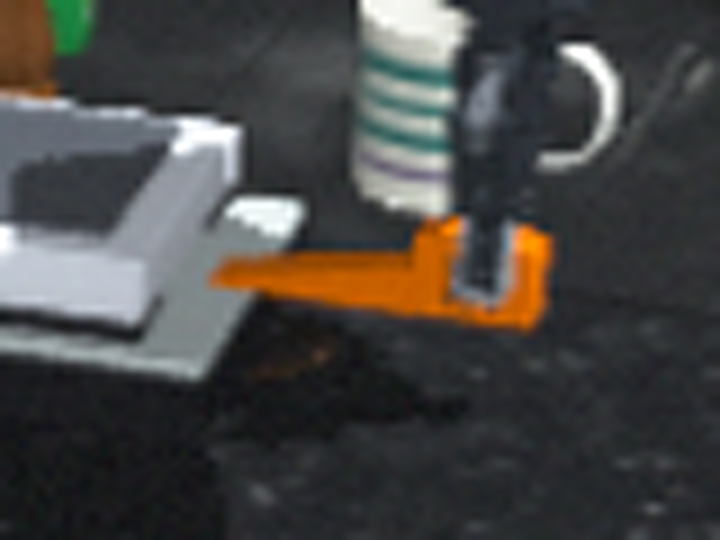

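The wedge's tip (213,276) is over the ledge, just short of the mouth, level and aligned. Lower until it touches.

Request:
drive_tool(
  moves=[
    [[0, 0, 0], [0, 0, 0.001], 0.01],
    [[0, 0, 0], [0, 0, 0.001], 0.01],
    [[0, 0, 0], [0, 0, 0], 0.01],
    [[0, 0, 0], [0, 0, 0], 0.01],
  ],
)

```text
time: 16.62
eef_pos: [0.4308, -0.292, 0.0744]
tcp_rot: [0.999, 0.044, 0.0, 0.0]
contact_force: [0.5, 0.9, -0.4]
opening: 0.28
finger_force: 97.1
```

Request:
drive_tool(
  moves=[
    [[0, 0, 0], [0, 0, 0.001], 0.01],
    [[0, 0, 0], [0, 0, 0], 0.01],
    [[0, 0, 0], [0, 0, 0], 0.01],
  ],
)

```text
time: 17.0
eef_pos: [0.4308, -0.2921, 0.0736]
tcp_rot: [0.999, 0.044, -0.0, 0.0]
contact_force: [-2.2, -0.2, 2.2]
opening: 0.283
finger_force: 97.4
```

Request:
drive_tool(
  moves=[
    [[0, 0, 0], [0.006, 0, 0], 0.01],
    [[0, 0, 0], [0.006, 0, 0], 0.01],
    [[0, 0, 0], [0.006, 0, 0], 0.01],
    [[0, 0, 0], [0.006, 0, 0], 0.01],
    [[0, 0, 0], [0, 0, 0], 0.01],
  ],
)

```text
time: 17.62
eef_pos: [0.4558, -0.29, 0.0736]
tcp_rot: [0.999, 0.044, 0.001, 0.0]
contact_force: [0.7, 0.3, 2.8]
opening: 0.279
finger_force: 97.6
```

Request:
drive_tool(
  moves=[
    [[0, 0, 0], [0.003, 0, 0], 0.01],
    [[0, 0, 0], [0.003, 0, 0], 0.01],
    [[0, 0, 0], [0, 0, 0], 0.01],
    [[0, 0, 0], [0, 0, 0], 0.01],
  ],
)

```text
time: 18.12
eef_pos: [0.4607, -0.2895, 0.0736]
tcp_rot: [0.999, 0.044, 0.0, 0.0]
contact_force: [-3.2, 0.0, 4.4]
opening: 0.285
finger_force: 97.9
```

Request:
drive_tool(
  moves=[
    [[0, 0, 0], [0.003, 0, 0], 0.01],
    [[0, 0, 0], [0.003, 0, 0], 0.01],
    [[0, 0, 0], [0, 0, 0], 0.01],
    [[0, 0, 0], [0, 0, 0], 0.01],
  ],
)

```text
time: 18.62
eef_pos: [0.4664, -0.289, 0.0737]
tcp_rot: [0.999, 0.044, -0.0, 0.0]
contact_force: [-5.1, 0.4, 5.8]
opening: 0.285
finger_force: 98.0
```

Request:
drive_tool(
  moves=[
    [[0, 0, 0], [0.003, 0, 0], 0.01],
    [[0, 0, 0], [0.003, 0, 0], 0.01],
    [[0, 0, 0], [0, 0, 0], 0.01],
    [[0, 0, 0], [0, 0, 0], 0.01],
  ],
)

```text
time: 19.12
eef_pos: [0.4705, -0.2887, 0.0739]
tcp_rot: [0.999, 0.045, -0.003, -0.0]
contact_force: [-12.2, -0.7, 11.4]
opening: 0.283
finger_force: 98.7
```

Request:
drive_tool(
  moves=[
    [[0, 0, 0], [0.003, 0, 0], 0.01],
    [[0, 0, 0], [0.003, 0, 0], 0.01],
    [[0, 0, 0], [0, 0, 0], 0.01],
    [[0, 0, 0], [0, 0, 0], 0.01],
  ],
)

```text
time: 19.62
eef_pos: [0.4764, -0.2882, 0.074]
tcp_rot: [0.999, 0.045, -0.003, -0.0]
contact_force: [-12.2, -0.7, 11.9]
opening: 0.281
finger_force: 98.7
```

```bash
python3 - <<'E'
from h import *
b=ctrl.read_camera("side")
snap("side","s8.png",(220,140,310,210),8.5)
E
```

```text
(no output)
```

View pics/s8.png

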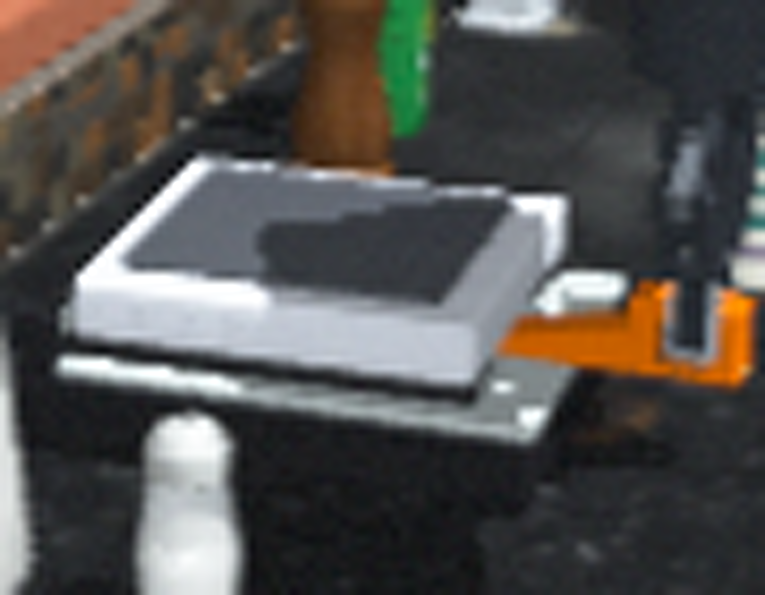

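The wedge is in the mouth, and the steady 12 N push from x≈0.468 shows the half is lifting. A further 16 mm should bring it to about 5 mm.

Request:
drive_tool(
  moves=[
    [[0, 0, 0], [0.003, 0, 0], 0.01],
    [[0, 0, 0], [0.003, 0, 0], 0.01],
    [[0, 0, 0], [0.003, 0, 0], 0.01],
    [[0, 0, 0], [0, 0, 0], 0.01],
    [[0, 0, 0], [0, 0, 0], 0.01],
  ],
)

```text
time: 20.35
eef_pos: [0.4854, -0.2875, 0.074]
tcp_rot: [0.999, 0.045, -0.003, -0.0]
contact_force: [-12.4, -1.1, 11.9]
opening: 0.281
finger_force: 98.7
```

Request:
drive_tool(
  moves=[
    [[0, 0, 0], [0.003, 0, 0], 0.01],
    [[0, 0, 0], [0.003, 0, 0], 0.01],
    [[0, 0, 0], [0, 0, 0], 0.01],
    [[0, 0, 0], [0, 0, 0], 0.01],
    [[0, 0, 0], [0, 0, 0], 0.01],
  ],
)

```text
time: 20.98
eef_pos: [0.4913, -0.287, 0.0741]
tcp_rot: [0.999, 0.045, -0.003, -0.0]
contact_force: [-11.8, -0.4, 11.6]
opening: 0.283
finger_force: 98.7
```

```bash
python3 - <<'E'
from h import *
st()
snap("side","s9.png",(220,140,310,210),8.5)
# vertical shift of upper half's front corner (native px) between s8/s9 and s6 (closed), fixed ledge as reference
a=cv2.imread("pics/s6.png",0);a=cv2.resize(a,(880,720))  # 8x from (220,130)
a=a[80:640,:720]
n=cv2.resize(cv2.imread("pics/s9.png",0),(720,560)); m=cv2.resize(cv2.imread("pics/s8.png",0),(720,560))
for nm,(x0,y0,x1,y1) in dict(front=(380,270,500,390),ledge=(330,370,540,440),back=(60,250,160,330)).items():
  for k in (m,n):
    r=cv2.matchTemplate(k[y0-24:y1+24,x0-24:x1+24],a[y0:y1,x0:x1],cv2.TM_CCOEFF_NORMED); _,v,_,l=cv2.minMaxLoc(r); print(nm,round(v,3),(l[0]-24)/8,(l[1]-24)/8)
c=ctrl.read_camera("side"); 
for z in (.06,.065): print(proj(c,[.553,-.2,z]))
E
```

```text
{'time': 20.975, 'qpos': [-0.7052, 0.2667, 1.9505, -0.0052, 0.9297, 0.7795], 'eef_pos': [0.4913, -0.287, 0.0741], 'tcp_rot': [0.999, 0.0446, -0.0034, -0.0003], 'contact_force': [-11.8059, -0.396, 11.6347], 'opening': 0.2834, 'finger_force': 98.7382}
[[ 9.96e-01  8.91e-02 -6.70e-03]
 [ 8.91e-02 -9.96e-01  2.00e-04]
 [-6.70e-03 -8.00e-04 -1.00e+00]]
front 0.955 -0.125 -0.5
front 0.969 -0.125 -1.125
ledge 0.955 0.25 -0.125
ledge 0.911 0.375 -0.125
back 0.997 0.0 0.0
back 0.989 0.0 -0.125
(np.float64(273.7896425840469), np.float64(184.87576251200122))
(np.float64(273.83403401004034), np.float64(183.61990772917304))
```

View pics/s9.png

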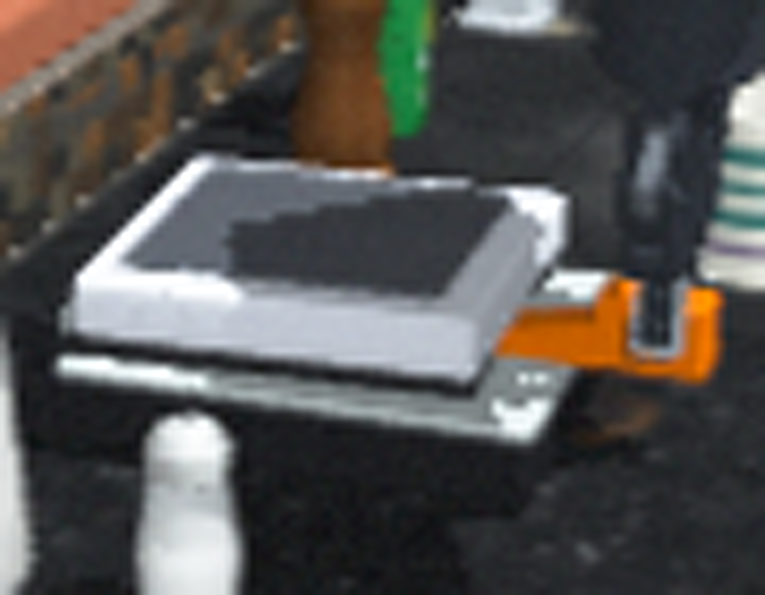

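The upper half's front has risen about 1.1 px, or 4–5 mm. The wedge is held and resting on the ledge, and the fingers are clear of the press. Handing in.

```bash
python3 -c "
from plant import ctrl
print(ctrl.sign_off())"
```

```text
the job is handed in; nothing more can be done
None
```

I handed the job in after about 21 s of robot time: the wedge, still gripped on the ledge, holds the press's upper half about 4–5 mm open (camera and push-distance estimates), and the box lid lies flat beside the box. The hand-in returned no verdict.

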